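# Serve a macaron with the tongs and send the board under the pick-up shelf

### The arm

A 6-joint arm with a two-finger parallel gripper is mounted at the origin on the work surface. World frame = base frame: x ahead of the robot, y to its left, z up, the work surface at z = 0. Lengths are in m, angles in rad, forces in N, time in s.
With the tool pointing down it reaches from about 0.35 to 0.975 m from the base axis. Payload 7.1 kg.
Tool frame: the origin (TCP) lies at the centre of the arm's flange, where the gripper is bolted on; the fingertips stand 182 mm ahead of it and the grasp point (between the pads) lies 163 mm ahead of it; z points along the fingers, y is the line along which they close (so a half turn about z gives the same grasp; the last joint's range is limited). The gripper opens to 88 mm and grips with 3 to 60 N. Pads are 20 mm wide; open, the fingers measure 115 mm over their backs; the gripper's body (75 mm by 178 mm) begins 61 mm behind the grasp point.
Start: joints at [-1.321, 0.423, 1.63, -0, 1.089, -0.019], TCP at [0.166, -0.603, 0.405] pointing down, gripper open.
Joint ranges: [-3, 3], [-0.9, 2.11], [0.09, 2.58], [-1.31, 4.45], [0.11, 2.69], [-2.54, 2.54]. Speed limits (rad/s): [2.39, 2.39, 3.01, 3.14, 3.14, 3.14].

### API

Orientations are given as [roll, pitch, yaw] about the fixed x, y, z axes, in that order (R = Rz(yaw) Ry(pitch) Rx(roll)).
In Python, from station import get_state, imaging, hand_in gives the robot as it stands.
- The arm moves only by the tool servo_tool, never from a script. Its argument "series" is a list of rows, each a list of 7 numbers: the shift along the tool's x, y, z in cm, then the turn, a rotation vector about the tool's x, y, z in rad, then the gripper command: -1 is shut, 1 is fully open, values between are in proportion. In form: [[dx, dy, dz, wx, wy, wz, claw], ...]. A call has exactly 5 rows; each row is the pose to reach, as a shift and turn from the pose commanded when the call began, along the tool's axes at that moment; what a row does not reach only later rows make up. A row lasts 1/10 s, in which the tool goes at most 50 mm and 8.59 degrees, less where a joint would pass 70% of its speed; a pose out of reach is approached as far as the arm can. A call with a gripper value outside its range is refused whole. The fingers move at their own pace and stop on an object; "squeeze" is the grip in N (left out, the last holds). Time passes only in rows, so rows that repeat a pose let the fingers close, or fill a call up. It gives the time, the measured TCP pose, the force, the opening and the grip force at its end, in the units of the state.
- get_state(): the state, without advancing time (a new reading comes with each control period).
- imaging.read_camera(name): name is "side" or "top"; returns a dict with "img" (400x640x3 uint8, blue, green, red), "range_z" (400x640 float32, m along the optical axis (not along the pixel's ray), 0 where there is no reading), "intrinsics" (3x3 intrinsics, pixels), "position" and "orientation" of the camera in the world. Camera axes: x right, y down, z forward; pixel columns grow to the right and rows downward; lengths in m; the calibration is good to about 2 mm. A picture is of the moment at which its call begins.
- hand_in(): hands the job in; it is judged then, once.
The state is a dict: "time_s": time; "qpos": joint angles; "qd": joint speeds; "tau": joint torques, N m; "position": TCP position; "orientation": TCP orientation; "wrist_force": force on the tool from outside, world axes, zero at the start; "moment": the same for the moment, N m; "opening": finger opening in m; "grasp_force": force on a finger pad.
Only numpy, scipy, OpenCV 4.12 (cv2) and the standard library are available. Lean on these libraries where they do the work, as an engineer would, in place of code of your own. Each camera call takes 0.05 s, during which the arm holds its last target. There are 200 camera calls.

### The job

Use the orange-padded tongs to take the pink macaron from the slate platter, without crushing it, dropping it or touching it with the robot's fingers, and set it down flat on the paper doily of the wooden serving board. Lay the tongs flat on their dark mat again, then slide the board along the counter under the low pick-up shelf, square with it, gently, until you feel its end meet the hidden stop under there. Do not bump the shelf with anything else, and leave the other macarons and the things around in their places.

Things in the scene. Friction and masses are not known exactly. Their poses are not given: they have to be found in the camera images.
- tongs_grip (a point): Sprung serving tongs, 205 mm long, 90 g. Point midway between the two orange grip paddles, 20 mm above the tongs' underside. x points along the tongs to the jaws, y across (the arms close along it), z up. Paddles: 30 mm long, 30 mm tall from the underside up, 4 mm thick; outer faces 47 mm apart when free, 34 mm (and parallel) when the jaws hold a macaron. Hinge 85 mm behind (-x).
- tongs_l (a joint): Closing angle of each tongs arm: 0 free, 0.079 rad with the jaws 34 mm apart, 0.15 at most; both arms close equally and spring open when let go. Each paddle needs 3.5 N to start closing, 5 N at 43 mm over the paddles, 8 N at 34 mm; each jaw presses with 0.45 of what its paddle gets beyond that.
- tongs_jaws (a point): The point half-way between the tongs' two orange jaws, 12 mm above the tongs' underside and 105 mm ahead (+x) of tongs_grip; same axes. Each jaw is a flat plate 30 mm long, 22 mm tall (from the underside up) and 4 mm thick. The gap between the jaws is 64 mm free, 55 mm with 43 mm over the paddles, 34 mm with 34 mm over the paddles, and closes to 7 mm.
- mat: The tongs' flat dark-grey mat, fixed, 240 x 130 x 3 mm; origin at the centre of its underside, x along its long side, z up.
- platter: Black slate platter, fixed, 90 (x) x 250 (y) x 12 mm high; origin at the centre of its underside. The three macarons stand on it in a row along its y, 75 mm apart.
- pink_mid (a point): The pink macaron, the one to serve: a fragile round biscuit, 34 mm across and 24 mm high, about 20 g. Point at its centre, half-way up; z is its upright axis. It is crushed when the forces on it add up to over 25 N (12 N from each jaw: under about 35 N on each paddle).
- green_mid (a point): The green macaron, same size, to be left alone. Point at its centre, half-way up.
- brown_mid (a point): The brown macaron, same size, to be left alone. Point at its centre, half-way up.
- board_spot (a point): Wooden serving board, loose, 0.3 kg, 16 mm thick, on the counter: a blade 150 mm long (x), 120 mm wide, and a handle 34 mm wide reaching 120 mm on from the blade's robot-side end. Point: middle of the blade's top face, centre of the white paper doily (90 mm across). x points from the handle to the blade's far end (75 mm ahead), z up.
- board_grip (a point): Middle of the board handle, 150 mm behind (-x of) board_spot, half-way through its 16 mm thickness (8 mm above the counter); same axes. The handle is 34 mm wide along y. The board drags on the counter with 2 to 10 N, more if the fingers press it down.
- shelf: Low pick-up shelf, fixed: wooden top 170 mm deep (x), 240 mm wide (y), underside 62 mm, top face 76 mm above the counter, on side panels 216 mm apart inside; open towards -x. Origin on the counter under its centre; front edge at x = -85 mm. The firm 30 mm high stop under it is set anew each time and must be felt for: its face is at x = +30 to +70 mm (blade middle then at -45 to -5 mm).
- jar: Amber glass jar, a bystander, 68 mm across, 100 mm high; origin at the centre of its underside.
- jug: Steel milk jug with a handle, a bystander, 84 mm across, 100 mm high; origin at the centre of its underside.
- tamper: Dark coffee tamper, a bystander, 56 mm across, 92 mm high; origin at the centre of its underside.
- tin: Red tin, a bystander, 72 mm across, 110 mm high; origin at the centre of its underside.
Not all that is in view belongs to the job. Leave any yellow look-alike of the part that bears tongs_grip alone.

How it is judged:
On the way, in this order (a step that is already met when the one before it is completed fails the run):
1. the pink macaron is lifted clear of the platter in the tongs' jaws (height (world z) of pink_mid above 0.045 m and distance between pink_mid and tongs_jaws below 0.03 m), for 0.2 s.
2. the pink macaron lies flat on the board's doily, let go by the tongs (horizontal distance between pink_mid and board_spot below 0.035 m and z of pink_mid in the frame of board_spot below 0.016 m and angle between pink_mid's own z axis and vertical below 0.2 rad and x of board_spot in the frame of shelf below -0.03 m and horizontal distance between pink_mid and tongs_jaws above 0.05 m), for 0.2 s.
3. the board's far end is pushed against the stop under the shelf (contact force between board and shelf above 1 N and x of board_spot in the frame of shelf above -0.052 m and y of board_spot in the frame of shelf between -0.04 and 0.04 m and angle between the x axis of board_spot and the x axis of shelf, either way round below 0.15 rad), for 0.05 s.
At the end, for the whole second after the job is handed in: Pink macaron flat on the doily (within 40 mm of its centre, tilt under 0.2 rad); board on the counter under the shelf where the stop was met, within 45 mm of mid-width and square within 0.12 rad; tongs flat on the mat, paddles within 70 mm (along) and 50 mm (across) of its centre (horizontal distance between pink_mid and board_spot below 0.04 m and z of pink_mid in the frame of board_spot between 0.008 and 0.016 m and angle between pink_mid's own z axis and vertical below 0.2 rad and x of board_spot in the frame of shelf between -0.055 and 0.004 m and y of board_spot in the frame of shelf between -0.045 and 0.045 m and angle between the x axis of board_spot and the x axis of shelf, either way round below 0.12 rad and height (world z) of board_spot below 0.022 m and x of tongs_grip in the frame of mat between -0.07 and 0.07 m and y of tongs_grip in the frame of mat between -0.05 and 0.05 m and height (world z) of tongs_grip below 0.03 m and angle between tongs_grip's own z axis and vertical below 0.1 rad); the robot touches nothing.
It fails at once if the fingers touch the pink macaron (contact force between the fingers and pink above 0.2 N).
It fails at once if the pink macaron is crushed (more than 25 N on it) or dropped from more than about 12 mm (contact force between anything else and pink above 25 N or (height (world z) of pink_mid above 0.04 m and contact force between tongs and pink below 0.02 N)).
It fails at once if the robot, the macaron or the tongs bump the shelf, or the board is rammed into it (over 60 N) (contact force between any of the arm, the fingers and shelf above 3 N or contact force between any of pink, tongs and shelf above 0.3 N or contact force between board and shelf above 60 N).
It fails at once if the board is lifted off the counter instead of slid (height (world z) of board_grip above 0.03 m or height (world z) of board_spot above 0.036 m).
It fails at once if another macaron is moved by more than 15 mm, or a bystander by more than 30 mm (distance of any of green_mid, brown_mid from where it was at the start of the episode above 0.015 m or distance of any of jar, jug, tamper, tin from where it was at the start of the episode above 0.03 m).
It also fails if it takes over 72 s, if anything falls off the work surface, if the arm or the gripper's body presses on something with over 40 N, if the wrist force passes 120 N, or if a joint passes its speed limit or range.

## Working session

There is one attempt and no reset: what is moved stays moved. The work goes in short steps, Python scripts to look and compute and a tool call to move; the robot and the scene stay as the last step left them, time stands still between calls to the robot, and variables do not carry over. Pictures are saved under pics/ and viewed, at most 10 in all, crops included, and the job is handed in when it is done.

Besides the shell and the picture viewer there is one more tool, called after "Request:" as name(argument=value, ...), one argument or row to a line, values as JSON. servo_tool: Moves the arm, as the interface text tells. Its arguments: {"type":"object","properties":{"series":{"type":"array"},"squeeze":{"type":"number"}},"required":["series"]}

```bash
ls; mkdir -p pics
python3 - <<'E'
from station import get_state, imaging
import cv2,numpy as np
s=get_state();print({k:np.round(v,3).tolist() for k,v in s.items()})
for n in("top","side"):
    c=imaging.read_camera(n);cv2.imwrite(f"pics/{n}0.png",c["img"]);np.savez(f"/tmp/{n}0.npz",**c);print(n,c["intrinsics"],c["position"],c["orientation"])
E
```

```text
pics
{'time_s': 0.0, 'qpos': [-1.321, 0.424, 1.631, -0.0, 1.089, -0.019], 'qd': [0.002, -0.0, 0.0, 0.002, -0.001, 0.002], 'tau': [0.001, -54.461, -27.367, 0.064, 0.023, -0.0], 'position': [0.166, -0.602, 0.404], 'orientation': [-3.14, 0.0, 0.269], 'wrist_force': [-0.274, 0.07, -0.363], 'moment': [-0.046, 0.014, -0.01], 'grasp_force': 0.0, 'opening': 0.088}
top [[404.85212998   0.         324.50653727]
 [  0.         404.85212998 199.04709211]
 [  0.           0.           1.        ]] [ 0.32994569 -0.04396963  1.23531042] [-3.00957878  0.01004573 -1.56114799]
side [[362.20272381   0.         317.55961124]
 [  0.         362.20272381 198.18628048]
 [  0.           0.           1.        ]] [-0.07296432  0.52839221  0.68075189] [-2.24579568 -0.00364676 -2.3878574 ]
```

View pics/top0.png

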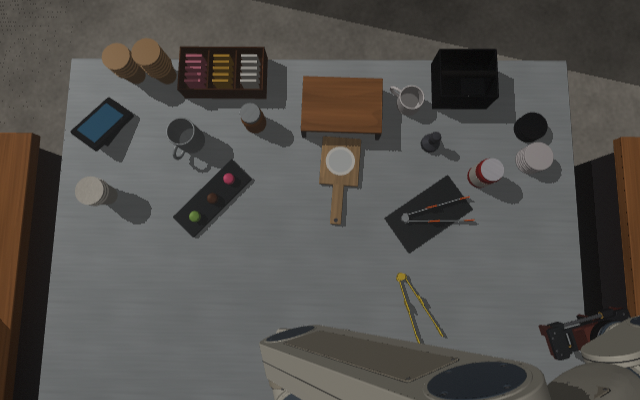

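View pics/side0.png

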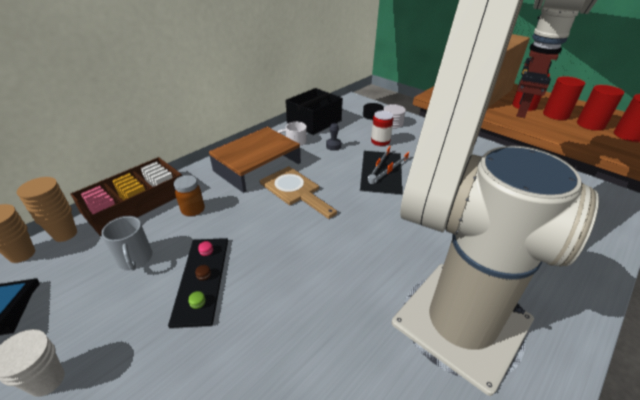

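The top view shows the tongs on the mat (hinge at 405,217; orange jaws at about 470,200 and 474,220). The pink macaron is at (229,179), the doily at (340,160), the shelf at (342,105) and the platter at (213,199). The yellow decoy is at (402,277). The side view agrees with this layout.

```bash
cat > h.py <<'E'
import numpy as np,cv2
from scipy.spatial.transform import Rotation as R
def world(c):
    K=c["intrinsics"];z=c["range_z"];v,u=np.indices(z.shape)
    p=np.stack([(u-K[0,2])/K[0,0]*z,(v-K[1,2])/K[1,1]*z,z],-1)
    return p@R.from_euler("xyz",c["orientation"]).as_matrix().T+c["position"]
def hsv(c): return cv2.cvtColor(c["img"],cv2.COLOR_BGR2HSV)
def ray(c,uv,h):  # pixel -> world at height h
    K=c["intrinsics"];uv=np.atleast_2d(uv).astype(float)
    d=np.c_[(uv[:,0]-K[0,2])/K[0,0],(uv[:,1]-K[1,2])/K[1,1],np.ones(len(uv))]@R.from_euler("xyz",c["orientation"]).as_matrix().T
    P=np.array(c["position"]);return P+d*((h-P[2])/d[:,2])[:,None]
def box(m,lo,hi):
    o=np.zeros_like(m);o[lo[1]:hi[1],lo[0]:hi[0]]=m[lo[1]:hi[1],lo[0]:hi[0]];return o
def pts(c,m,h): v,u=np.nonzero(m);return ray(c,np.c_[u,v],h)
def rect(p):
    (x,y),s,a=cv2.minAreaRect((p[:,:2]*1000).astype(np.float32));return np.round([x,y,*s,a],1)
E
python3 - <<'E'
from h import *
c=dict(np.load("/tmp/top0.npz"));H=hsv(c);W=world(c);h,s,v=[H[...,i].astype(int) for i in range(3)]
z=c["range_z"]
def st(n,m,hh):
    p=pts(c,m,hh);w=W[m&(z>0)]
    print(n,m.sum(),"ray",p[:,:2].mean(0).round(4),"depth",np.median(w,0).round(4),"rect",rect(p))
fl=W[60:380,60:560][z[60:380,60:560]>0];print("floor z",np.median(fl[:,2]))
st("pink",box(((h>160)|(h<5))&(s>120)&(v>70),(215,165),(245,192)),.036)
st("green",box((h>30)&(h<60)&(s>120)&(v>60),(185,205),(207,228)),.036)
st("brown",box((h<20)&(s>80)&(v<90)&(v>20),(200,185),(222,208)),.036)
st("doily",box((s<40)&(v>150),(322,145),(360,178)),.016)
wood=box((h>5)&(h<25)&(s>60)&(v>60),(305,136),(375,230));st("board",wood,.016)
st("blade",box(wood,(305,136),(375,184)),.016);st("handle",box(wood,(305,190),(375,230)),.016)
st("shelf",box((h>5)&(h<25)&(s>60)&(v>50),(290,70),(390,136))&(W[...,2]>.06),.076)
org=box(((h<14)|(h>172))&(s>120)&(v>70),(385,175),(482,255))
n,l,S,C=cv2.connectedComponentsWithStats(org.astype(np.uint8))
for i in range(1,n):
    if S[i,4]>3: st(f"org{C[i].round(1)} z",l==i,.026)
st("mat",box((v<45)&(W[...,2]<.015),(380,172),(482,256)),.003)
st("hinge",box((W[...,2]>.02),(398,208),(412,226)),.03)
for n,uv in dict(jar=(253,118),jug=(180,130),tamper=(431,142),tin=(486,172)).items():
    m=box(W[...,2]>.05,(uv[0]-22,uv[1]-22),(uv[0]+22,uv[1]+22));st(n,m,.1)
# mat contour image crop
cv2.imwrite("pics/crop.png",cv2.resize(c["img"][165:265,370:490],None,fx=6,fy=6,interpolation=2)[:600,:720])
E
```

```text
floor z 0.0023417570441295332
pink 94 ray [0.551  0.2614] depth [0.5505 0.2619 0.0353] rect [550.8 261.4  30.8  29.7  46.1]
green 67 ray [0.4348 0.3584] depth [0.4348 0.3578 0.0365] rect [436.4 359.8  26.9  27.2   0.5]
brown 82 ray [0.4904 0.3085] depth [0.4895 0.3078 0.0361] rect [491.  308.5  27.2  27.4   0.5]
doily 131 ray [ 0.6114 -0.0756] depth [ 0.6103 -0.0738  0.018 ] rect [ 6.119e+02 -7.670e+01  7.860e+01  8.610e+01  4.000e-01]
board 1592 ray [ 0.574  -0.0735] depth [ 0.5658 -0.0702  0.0173] rect [551.  -71.7 119.2 269.3  85.9]
blade 1121 ray [ 0.6119 -0.0751] depth [ 0.6115 -0.0734  0.0173] rect [611.2 -76.  119.2 148.8  86. ]
handle 368 ray [ 0.4701 -0.0659] depth [ 0.4703 -0.0653  0.0173] rect [468.9 -65.9  33.3 104.8  85.9]
shelf 4400 ray [ 0.7684 -0.0791] depth [ 0.7676 -0.0799  0.0773] rect [768.6 -79.  239.8 170.8  88.4]
org[480.3 175.7] z 6 ray [ 0.5657 -0.5009] depth [ 0.551  -0.4723  0.1014] rect [ 564.8 -499.9    6.     6.2   87.7]
org[464.  197.5] z 17 ray [ 0.4987 -0.4493] depth [ 0.4997 -0.4516  0.0249] rect [ 499.3 -450.7    5.1   28.7   14.5]
org[431.7 206.1] 
[... 245 characters left out ...]
[ 0.4283 -0.3575] depth [ 0.4267 -0.359   0.0302] rect [ 428.2 -356.     5.4   33.3    5.7]
mat 2920 ray [ 0.451  -0.3467] depth [ 0.4519 -0.3461  0.0046] rect [ 452.1 -347.2  127.8  238.4   34.4]
hinge 60 ray [ 0.4353 -0.2721] depth [ 0.4351 -0.2724  0.0253] rect [ 436.5 -273.8   26.9   30.2    0.5]
jar 483 ray [0.7222 0.1846] depth [0.7238 0.1859 0.0994] rect [721.7 178.2  85.   76.7  81.2]
jug 559 ray [0.6685 0.3839] depth [0.6746 0.394  0.0838] rect [672.6 386.3 114.9 118.   77.4]
tamper 122 ray [ 0.6593 -0.3463] depth [ 0.6648 -0.3502  0.0898] rect [ 656.6 -331.8  154.3   66.3   26.8]
tin 673 ray [ 0.5622 -0.4941] depth [ 0.5615 -0.4916  0.1098] rect [ 564.7 -489.7   78.9  109.3   17.6]
```

View pics/crop.png

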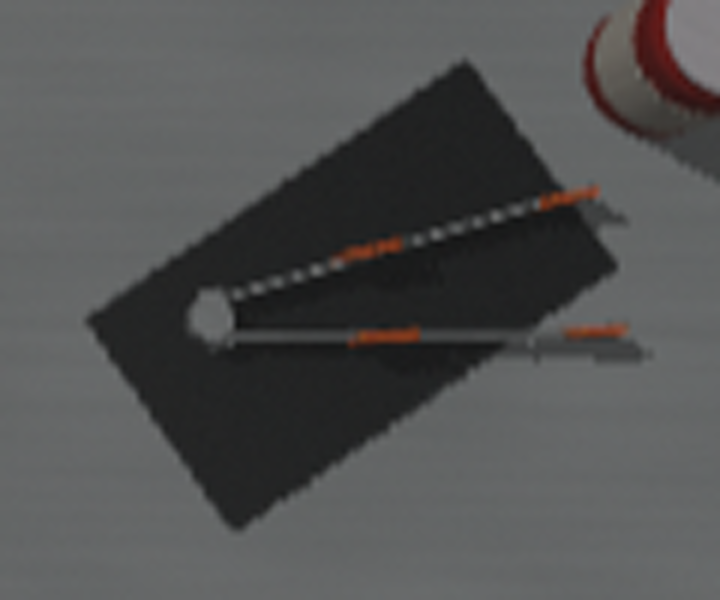

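```bash
cat > mv.py <<'E'
import sys;from h import *;from station import get_state
s=get_state();A=R.from_euler("xyz",s["orientation"]);p=np.array(s["position"])
x,y,z,psi=map(float,sys.argv[1:5])   # grasp-point target, tool straight down
T=np.array([x,y,z+.163]);B=R.from_euler("xyz",[np.pi,0,psi])
print("t",round(s["time_s"],2),"grasp",(p+A.apply([0,0,.163])).round(4),"rpy",np.round(s["orientation"],3),"open",round(s["opening"],4),"gf",round(s["grasp_force"],1),"F",np.round(s["wrist_force"],1))
print("move cm",(A.inv().apply(T-p)*100).round(2),"rot",(A.inv()*B).as_rotvec().round(3))
E
python3 mv.py .4492 -.3535 .12 1.729
```

```text
t 0.1 grasp [ 0.1659 -0.6021  0.241 ] rpy [-3.14  -0.     0.269] open 0.0879 gf 0.0 F [-0.   0.7  0. ]
move cm [ 33.91 -16.45  12.12] rot [-1.00e-03 -1.00e-03 -1.46e+00]
```

Request:
servo_tool(
  series=[
    [4,-2,2,0,0,-0.14,1],
    [8,-4,4,0,0,-0.28,1],
    [12,-6,6,0,0,-0.42,1],
    [16,-8,8,0,0,-0.56,1],
    [20,-10,10,0,0,-0.7,1],
  ],
)

```text
time_s: 0.6
position: [0.3332, -0.4516, 0.3038]
orientation: [-3.141, -0.0, 0.974]
wrist_force: [1.3, -0.0, 0.6]
opening: 0.0876
grasp_force: 0.0
```

```bash
python3 mv.py .4492 -.3535 .12 1.729
```

```text
t 0.6 grasp [ 0.3332 -0.4516  0.1408] rpy [-3.141 -0.     0.974] open 0.0876 gf 0.0 F [ 1.3 -0.   0.6]
move cm [14.64  4.08  2.08] rot [-0.    -0.    -0.755]
```

Request:
servo_tool(
  series=[
    [3,0.8,0.4,0,0,-0.15,1],
    [6,1.6,0.8,0,0,-0.3,1],
    [9,2.5,1.2,0,0,-0.45,1],
    [12,3.3,1.6,0,0,-0.6,1],
    [14.6,4.1,2,0,0,-0.75,1],
  ],
)

```text
time_s: 1.1
position: [0.4496, -0.3547, 0.2842]
orientation: [-3.141, -0.001, 1.725]
wrist_force: [-0.3, -0.8, 0.3]
opening: 0.088
grasp_force: 0.0
```

```bash
python3 mv.py .4492 -.3535 .024 1.729
python3 - <<'E'
from h import *
c=dict(np.load("/tmp/side0.npz"));H=hsv(c);W=world(c);h,s,v=[H[...,i].astype(int) for i in range(3)]
def near(x,y,r): return np.hypot(W[...,0]-x,W[...,1]-y)<r
org=((h<14)|(h>172))&(s>120)&(v>70)&near(.455,-.4,.1)
n,l,S,C=cv2.connectedComponentsWithStats(org.astype(np.uint8))
for i in range(1,n):
    if S[i,4]>5: w=W[l==i];print("org",C[i].round(),S[i,4],np.median(w,0).round(4),np.ptp(w,0).round(3))
for n,m in dict(pink=((h>155)|(h<5))&(s>120)&near(.55,.261,.04),doily=(s<50)&(v>140)&near(.611,-.075,.06)).items():
    w=W[m];print(n,m.sum(),w.min(0).round(4),w.max(0).round(4),((w.min(0)+w.max(0))/2).round(4),np.median(w,0).round(4))
E
```

```text
t 1.1 grasp [ 0.4496 -0.3546  0.1212] rpy [-3.141e+00 -1.000e-03  1.725e+00] open 0.088 gf 0.0 F [-0.3 -0.8  0.3]
move cm [ 0.12 -0.02  9.72] rot [-0.    -0.001 -0.004]
org [388. 150.] 14 [ 0.4988 -0.4466  0.0198] [0.011 0.027 0.02 ]
org [407. 155.] 13 [ 0.4317 -0.4611  0.0222] [0.006 0.025 0.019]
org [378. 161.] 29 [ 0.4716 -0.3537  0.0227] [0.041 0.077 0.034]
org [389. 167.] 49 [ 0.4284 -0.3556  0.0163] [0.033 0.074 0.034]
pink 198 [0.5341 0.2373 0.0085] [0.5897 0.2809 0.0387] [0.5619 0.2591 0.0236] [0.5462 0.2663 0.031 ]
doily 408 [ 0.5692 -0.1214  0.0114] [ 0.6602 -0.0296  0.0209] [ 0.6147 -0.0755  0.0161] [ 0.6121 -0.0745  0.0164]
```

Request:
servo_tool(
  series=[
    [0.1,0,2.5,0,0,0,1],
    [0.1,0,5,0,0,0,1],
    [0.1,0,7.5,0,0,0,1],
    [0.1,0,9.3,0,0,0,1],
    [0.1,0,9.7,0,0,0,1],
  ],
)

```text
time_s: 1.6
position: [0.4478, -0.3542, 0.1854]
orientation: [-3.139, -0.003, 1.719]
wrist_force: [-4.2, 4.0, 8.5]
opening: 0.0878
grasp_force: 4.7
```

Request:
servo_tool(
  series=[
    [0,0,0,0,0,0,-0.02],
    [0,0,0,0,0,0,-0.02],
    [0,0,0,0,0,0,-0.02],
    [0,0,0,0,0,0,-0.02],
    [0,0,0,0,0,0,-0.02],
  ],
  squeeze=12,
)

```text
time_s: 2.1
position: [0.4487, -0.3551, 0.1883]
orientation: [3.141, 0.001, 1.719]
wrist_force: [0.5, 0.1, 0.8]
opening: 0.0517
grasp_force: 0.5
```

```bash
python3 mv.py .4492 -.3535 .15 1.729
```

```text
t 2.1 grasp [ 0.4489 -0.3552  0.0253] rpy [3.141e+00 1.000e-03 1.719e+00] open 0.0517 gf 0.5 F [0.5 0.1 0.8]
move cm [  0.14   0.08 -12.47] rot [ 0.001  0.001 -0.01 ]
```

Request:
servo_tool(
  series=[
    [0,0,0,0,0,0,-0.03],
    [0,0,0,0,0,0,-0.03],
    [0,0,0,0,0,0,-0.03],
    [0,0,0,0,0,0,-0.03],
    [0,0,0,0,0,0,-0.03],
  ],
)

```text
time_s: 2.6
position: [0.449, -0.3552, 0.1882]
orientation: [3.141, 0.001, 1.719]
wrist_force: [0.3, -0.7, 6.7]
opening: 0.0429
grasp_force: 7.1
```

```bash
python3 mv.py .4492 -.3535 .15 1.729;python3 - <<'E'
from h import *
from station import imaging
for n in("side",):
    c=imaging.read_camera(n);cv2.imwrite("pics/s1.png",cv2.resize(c["img"][90:230,280:480],None,fx=4,fy=4,interpolation=2)[:560,:800])
E
```

```text
t 2.6 grasp [ 0.4492 -0.3554  0.0252] rpy [3.141e+00 1.000e-03 1.719e+00] open 0.0429 gf 7.1 F [ 0.3 -0.7  6.7]
move cm [  0.15   0.06 -12.48] rot [ 0.001  0.001 -0.01 ]
```

View pics/s1.png

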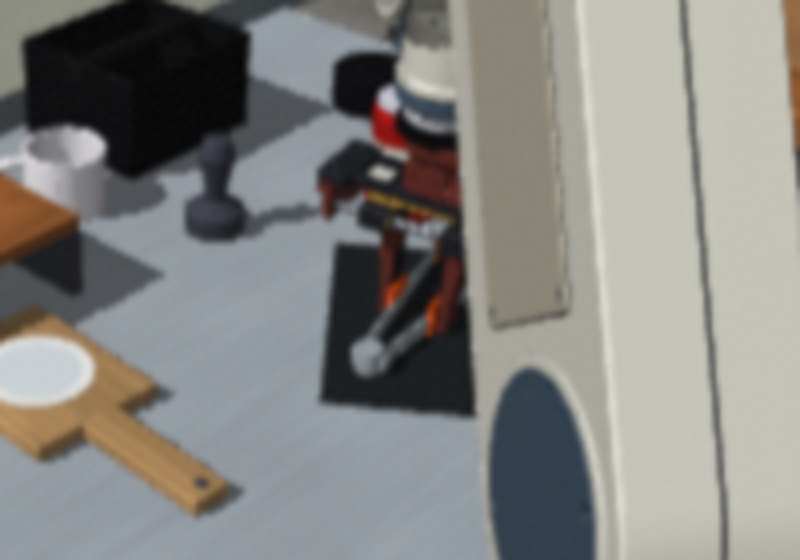

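The fingers are on both paddles (crop 395,290 and 440,315). I'll lift next.

Request:
servo_tool(
  series=[
    [0,0,-0.5,0,0,0,-0.03],
    [0,0,-1.5,0,0,0,-0.03],
    [0,0,-3,0,0,0,-0.03],
    [0,0,-4.5,0,0,0,-0.03],
    [0,0,-6,0,0,0,-0.03],
  ],
)

```text
time_s: 3.15
position: [0.4486, -0.3549, 0.2494]
orientation: [3.141, 0.0, 1.719]
wrist_force: [0.3, 0.1, -0.9]
opening: 0.0428
grasp_force: 4.9
```

Request:
servo_tool(
  series=[
    [0,0,-1.5,0,0,0,-0.03],
    [0,0,-3,0,0,0,-0.03],
    [0,0,-4,0,0,0,-0.03],
    [0,0,-5,0,0,0,-0.03],
    [0,0,-5,0,0,0,-0.03],
  ],
)

```text
time_s: 3.65
position: [0.4489, -0.3552, 0.2991]
orientation: [3.14, 0.002, 1.719]
wrist_force: [0.1, 0.5, -0.7]
opening: 0.0425
grasp_force: 4.9
```

```bash
python3 mv.py .45 -.1 .14 2.6;python3 - <<'E'
from h import *
from station import imaging
c=imaging.read_camera("top");np.savez("/tmp/top1.npz",**c);W=world(c);H=hsv(c);h,s,v=[H[...,i].astype(int) for i in range(3)]
org=((h<14)|(h>172))&(s>120)&(v>70)&(np.hypot(W[...,0]-.455,W[...,1]+.4)<.12)&(W[...,2]>.05)
n,l,S,C=cv2.connectedComponentsWithStats(org.astype(np.uint8))
for i in range(1,n):
    if S[i,4]>5: w=W[l==i];print("org",C[i].round(),S[i,4],np.median(w,0).round(4),np.ptp(w,0).round(3))
E
```

```text
t 3.65 grasp [ 0.4492 -0.3554  0.1361] rpy [3.140e+00 2.000e-03 1.719e+00] open 0.0425 gf 4.9 F [ 0.1  0.5 -0.7]
move cm [25.22  3.87 -0.42] rot [ 0.001  0.002 -0.881]
org [438. 204.] 6 [ 0.4667 -0.3392  0.1311] [0.005 0.009 0.021]
```

Request:
servo_tool(
  series=[
    [2.6,0.56,0,0,0,-0.115,-0.03],
    [5.2,1.1,0,0,0,-0.23,-0.03],
    [7.9,1.7,0,0,0,-0.345,-0.03],
    [10.5,2.2,0,0,0,-0.46,-0.03],
    [13.1,2.8,0,0,0,-0.575,-0.03],
  ],
)

```text
time_s: 4.2
position: [0.4566, -0.2201, 0.2969]
orientation: [-3.141, -0.002, 2.298]
wrist_force: [-0.2, -0.3, -1.4]
opening: 0.0428
grasp_force: 4.9
```

Request:
servo_tool(
  series=[
    [1.9,1.9,0,0,0,-0.115,-0.03],
    [3.8,3.8,0,0,0,-0.23,-0.03],
    [5.7,5.7,0,0,0,-0.345,-0.03],
    [7.6,7.6,0,0,0,-0.46,-0.03],
    [9.5,9.5,0,0,0,-0.575,-0.03],
  ],
)

```text
time_s: 4.7
position: [0.465, -0.086, 0.297]
orientation: [-3.142, -0.001, 2.873]
wrist_force: [0.7, 0.2, -2.0]
opening: 0.0428
grasp_force: 4.9
```

Request:
servo_tool(
  series=[
    [0.6,2.6,0,0,0,-0.115,-0.03],
    [1.1,5.2,0,0,0,-0.23,-0.03],
    [1.7,7.9,0,0,0,-0.345,-0.03],
    [2.2,10.5,0,0,0,-0.46,-0.03],
    [2.8,13.1,0,0,0,-0.575,-0.03],
  ],
)

```text
time_s: 5.2
position: [0.4734, 0.0477, 0.297]
orientation: [3.141, -0.001, -2.835]
wrist_force: [1.3, 0.4, -2.3]
opening: 0.0432
grasp_force: 4.9
```

```bash
python3 mv.py .483 .181 .10 4.016
```

```text
t 5.2 grasp [0.4732 0.0476 0.134 ] rpy [ 3.141e+00 -1.000e-03 -2.835e+00] open 0.0432 gf 4.9 F [ 1.3  0.4 -2.3]
move cm [-4.94 12.42  3.4 ] rot [ 0.001 -0.001 -0.567]
```

Request:
servo_tool(
  series=[
    [-1,2.6,0,0,0,-0.115,-0.03],
    [-2,5.2,0,0,0,-0.23,-0.03],
    [-3,7.7,0,0,0,-0.345,-0.03],
    [-4,10.2,0,0,0,-0.46,-0.03],
    [-4.9,12.4,0,0,0,-0.567,-0.03],
  ],
)

```text
time_s: 5.7
position: [0.4833, 0.1808, 0.2969]
orientation: [3.141, -0.001, -2.267]
wrist_force: [-0.3, -0.6, -2.1]
opening: 0.0423
grasp_force: 4.9
```

Request:
servo_tool(
  series=[
    [0,0,1,0,0,0,-0.03],
    [0,0,2,0,0,0,-0.03],
    [0,0,2.5,0,0,0,-0.03],
    [0,0,2.5,0,0,0,-0.03],
    [0,0,2.5,0,0,0,-0.03],
  ],
)

```text
time_s: 6.2
position: [0.4835, 0.1788, 0.2723]
orientation: [3.141, -0.001, -2.274]
wrist_force: [-0.3, -0.2, -0.8]
opening: 0.0428
grasp_force: 4.9
```

```bash
python3 mv.py .483 .181 .10 4.016;python3 - <<'E'
from h import *
from station import imaging
for n in ("top","side"):
    c=imaging.read_camera(n);np.savez(f"/tmp/{n}2.npz",**c);W=world(c);H=hsv(c);h,s,v=[H[...,i].astype(int) for i in range(3)]
    org=((h<14)|(h>172))&(s>120)&(v>70)&(np.hypot(W[...,0]-.53,W[...,1]-.23)<.12)&(W[...,2]>.06)
    k,l,S,C=cv2.connectedComponentsWithStats(org.astype(np.uint8))
    for i in range(1,k):
        if S[i,4]>5: w=W[l==i];print(n,"org",C[i].round(),S[i,4],np.median(w,0).round(4),w.min(0).round(3),w.max(0).round(3))
    if n=="side":
        cv2.imwrite("pics/s2.png",cv2.resize(c["img"][150:350,120:380],None,fx=3,fy=3,interpolation=2))
    else: cv2.imwrite("pics/t2.png",cv2.resize(c["img"][100:260,150:350],None,fx=4,fy=4,interpolation=2)[:600])
E
```

```text
t 6.2 grasp [0.4834 0.1787 0.1093] rpy [ 3.141e+00 -1.000e-03 -2.274e+00] open 0.0428 gf 4.9 F [-0.3 -0.2 -0.8]
move cm [-0.14  0.18  0.93] rot [ 0.    -0.001 -0.007]
side org [203. 217.] 85 [0.5707 0.2413 0.1021] [0.56  0.23  0.091] [0.581 0.253 0.11 ]
side org [251. 226.] 26 [0.4597 0.1842 0.1052] [0.455 0.18  0.092] [0.462 0.191 0.123]
side org [199. 233.] 77 [0.5298 0.2793 0.1028] [0.519 0.266 0.087] [0.538 0.289 0.111]
```

View pics/s2.png

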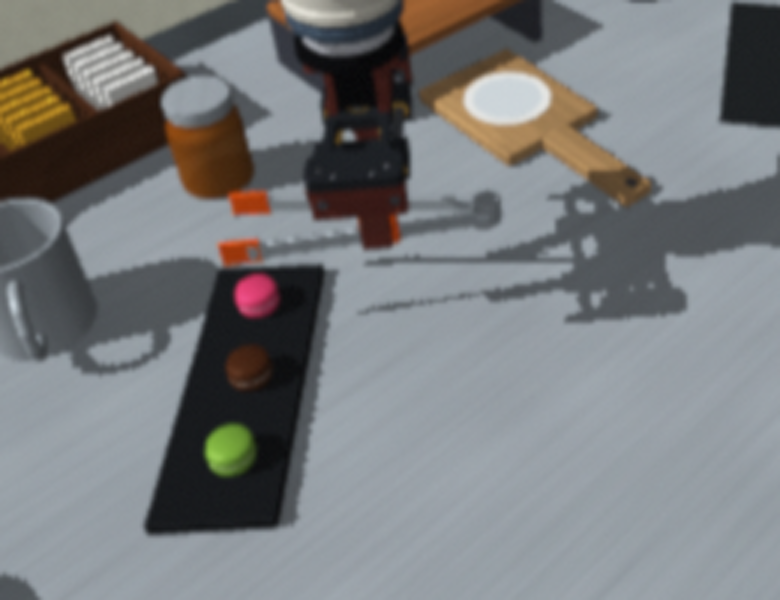

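The jaws (crop 250,203 and 240,250) sit level beside and above pink (257,296). Their measured midpoint is 2–3 mm from the macaron, so I'll correct that and descend.

Request:
servo_tool(
  series=[
    [-0.1,0.2,1,0,0,0,-0.03],
    [-0.1,0.2,2,0,0,0,-0.03],
    [-0.1,0.2,3,0,0,0,-0.03],
    [-0.1,0.2,3.5,0,0,0,-0.03],
    [-0.1,0.2,3.5,0,0,0,-0.03],
  ],
)

```text
time_s: 6.8
position: [0.4823, 0.1815, 0.2365]
orientation: [3.14, -0.002, -2.272]
wrist_force: [-0.2, 0.2, -1.1]
opening: 0.0428
grasp_force: 4.9
```

Request:
servo_tool(
  series=[
    [0,0,1,0,0,0,-0.03],
    [0,0,2,0,0,0,-0.03],
    [0,0,3,0,0,0,-0.03],
    [0,0,3.5,0,0,0,-0.03],
    [0,0,3.5,0,0,0,-0.03],
  ],
)

```text
time_s: 7.3
position: [0.4823, 0.1815, 0.2017]
orientation: [3.141, -0.002, -2.272]
wrist_force: [-0.6, -0.2, -1.5]
opening: 0.0428
grasp_force: 4.9
```

```bash
python3 mv.py .483 .181 .0375 4.016;python3 - <<'E'
from h import *
from station import imaging
for n in ("side",):
    c=imaging.read_camera(n);W=world(c);H=hsv(c);h,s,v=[H[...,i].astype(int) for i in range(3)]
    for nm,org in dict(o=(h>=3)&(h<14)&(s>120)&(v>70),p=(h>160)&(s>110)&(v>70)).items():
      org=org&(np.hypot(W[...,0]-.55,W[...,1]-.26)<.06)&(W[...,2]>.014)
      k,l,S,C=cv2.connectedComponentsWithStats(org.astype(np.uint8))
      for i in range(1,k):
        if S[i,4]>5: w=W[l==i];print(nm,C[i].round(),S[i,4],np.median(w,0).round(4),w.min(0).round(3),w.max(0).round(3))
    cv2.imwrite("pics/s3.png",cv2.resize(c["img"][180:300,150:300],None,fx=5,fy=5,interpolation=2))
E
```

```text
t 7.3 grasp [0.482  0.1814 0.0387] rpy [ 3.141e+00 -2.000e-03 -2.272e+00] open 0.0428 gf 4.9 F [-0.6 -0.2 -1.5]
move cm [-0.01 -0.08  0.12] rot [ 0.001 -0.002 -0.005]
o [208. 239.] 65 [0.5678 0.2424 0.032 ] [0.558 0.234 0.019] [0.58  0.256 0.039]
o [204. 256.] 79 [0.5287 0.2822 0.0309] [0.518 0.268 0.014] [0.553 0.292 0.039]
p [205. 247.] 129 [0.5478 0.2655 0.0343] [0.534 0.244 0.02 ] [0.571 0.28  0.039]
```

View pics/s3.png

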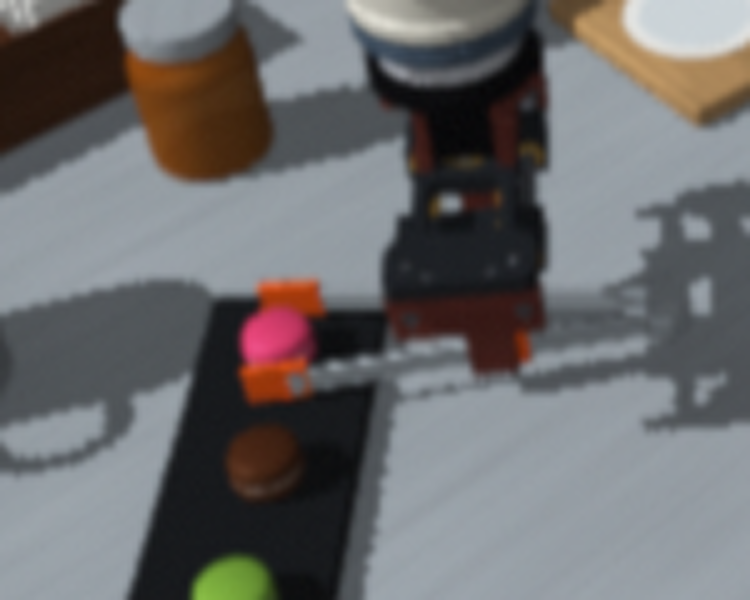

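Request:
servo_tool(
  series=[
    [0,0,0.1,0,0,0,-0.05],
    [0,0,0.1,0,0,0,-0.1],
    [0,0,0.1,0,0,0,-0.15],
    [0,0,0.1,0,0,0,-0.19],
    [0,0,0.1,0,0,0,-0.22],
  ],
  squeeze=17,
)

```text
time_s: 7.85
position: [0.4827, 0.1816, 0.2019]
orientation: [-3.141, 0.0, -2.272]
wrist_force: [0.4, -0.1, -1.2]
opening: 0.0344
grasp_force: 7.3
```

Request:
servo_tool(
  series=[
    [0,0,0,0,0,0,-0.25],
    [0,0,0,0,0,0,-0.3],
    [0,0,0,0,0,0,-0.4],
    [0,0,0,0,0,0,-0.4],
    [0,0,0,0,0,0,-0.4],
  ],
)

```text
time_s: 8.35
position: [0.4827, 0.1816, 0.2017]
orientation: [-3.141, 0.0, -2.272]
wrist_force: [0.8, -0.1, 0.4]
opening: 0.0334
grasp_force: 17.0
```

```bash
python3 mv.py .483 .181 .10 4.016
```

```text
t 8.35 grasp [0.4828 0.1816 0.0387] rpy [-3.141  0.    -2.272] open 0.0334 gf 17.0 F [ 0.8 -0.1  0.4]
move cm [ 0.03 -0.06 -6.13] rot [-0.     0.    -0.005]
```

Request:
servo_tool(
  series=[
    [0,0,-0.3,0,0,0,-0.4],
    [0,0,-1,0,0,0,-0.4],
    [0,0,-2,0,0,0,-0.4],
    [0,0,-3,0,0,0,-0.4],
    [0,0,-4,0,0,0,-0.4],
  ],
)

```text
time_s: 8.85
position: [0.4827, 0.1816, 0.2429]
orientation: [-3.141, 0.001, -2.272]
wrist_force: [0.4, 0.6, -2.0]
opening: 0.0337
grasp_force: 17.0
```

Request:
servo_tool(
  series=[
    [0,0,-1,0,0,0,-0.4],
    [0,0,-2,0,0,0,-0.4],
    [0,0,-3,0,0,0,-0.4],
    [0,0,-3.5,0,0,0,-0.4],
    [0,0,-3.5,0,0,0,-0.4],
  ],
)

```text
time_s: 9.35
position: [0.4829, 0.1817, 0.2776]
orientation: [-3.141, 0.001, -2.272]
wrist_force: [-0.1, 0.3, -1.8]
opening: 0.0337
grasp_force: 17.0
```

```bash
python3 mv.py .5065 -.0755 .10 3.14;python3 - <<'E'
from h import *
from station import imaging
c=imaging.read_camera("side");W=world(c);H=hsv(c);h,s,v=[H[...,i].astype(int) for i in range(3)]
for nm,org in dict(o=(h>=3)&(h<14)&(s>120)&(v>70),p=(h>160)&(s>110)&(v>70)).items():
      org=org&(np.hypot(W[...,0]-.55,W[...,1]-.26)<.06)&(W[...,2]>.04)
      k,l,S,C=cv2.connectedComponentsWithStats(org.astype(np.uint8))
      for i in range(1,k):
        if S[i,4]>5: w=W[l==i];print(nm,C[i].round(),S[i,4],np.median(w,0).round(4),w.min(0).round(3),w.max(0).round(3))
E
```

```text
t 9.35 grasp [0.4831 0.1817 0.1146] rpy [-3.141e+00  1.000e-03 -2.272e+00] open 0.0337 gf 17.0 F [-0.1  0.3 -1.8]
move cm [ 18.12 -18.4    1.45] rot [-0.     0.002  0.871]
o [201. 217.] 44 [0.5608 0.2474 0.1111] [0.553 0.24  0.098] [0.577 0.261 0.115]
o [198. 229.] 76 [0.5369 0.2769 0.1079] [0.525 0.257 0.095] [0.545 0.286 0.116]
p [199. 223.] 91 [0.5514 0.2634 0.1108] [0.538 0.245 0.099] [0.57  0.28  0.114]
```

Pink is lifted in the jaws, with its top at about z 0.114. Now carrying it to the board.

Request:
servo_tool(
  series=[
    [1.5,-1.6,0,0,0,0.07,-0.4],
    [3.6,-3.7,0,0,0,0.17,-0.4],
    [5.8,-5.9,0,0,0,0.27,-0.4],
    [7.8,-8,0,0,0,0.37,-0.4],
    [9.1,-9.2,0,0,0,0.435,-0.4],
  ],
)

```text
time_s: 9.9
position: [0.4941, 0.0511, 0.2761]
orientation: [3.141, -0.001, -2.712]
wrist_force: [-0.1, 0.4, 0.0]
opening: 0.0336
grasp_force: 17.0
```

Request:
servo_tool(
  series=[
    [0.9,-2.4,0,0,0,0.087,-0.4],
    [1.7,-4.9,0,0,0,0.174,-0.4],
    [2.6,-7.3,0,0,0,0.26,-0.4],
    [3.6,-10.2,0,0,0,0.36,-0.4],
    [4.3,-12.1,0,0,0,0.435,-0.4],
  ],
)

```text
time_s: 10.4
position: [0.506, -0.0767, 0.2761]
orientation: [3.142, -0.001, 3.136]
wrist_force: [0.8, 0.3, -0.3]
opening: 0.0337
grasp_force: 17.0
```

```bash
python3 mv.py .5065 -.0755 .07 3.14;python3 - <<'E'
from h import *
from station import imaging
for n in("side","top"):
  c=imaging.read_camera(n);W=world(c);H=hsv(c);h,s,v=[H[...,i].astype(int) for i in range(3)]
  for nm,org in dict(o=(h>=3)&(h<14)&(s>150)&(v>70),p=(h>160)&(s>110)&(v>70)).items():
      org=org&(np.hypot(W[...,0]-.61,W[...,1]+.075)<.06)&(W[...,2]>.07)
      k,l,S,C=cv2.connectedComponentsWithStats(org.astype(np.uint8))
      for i in range(1,k):
        if S[i,4]>5: w=W[l==i];print(n,nm,C[i].round(),S[i,4],np.median(w,0).round(4),w.min(0).round(3),w.max(0).round(3))
E
```

```text
t 10.4 grasp [ 0.5059 -0.0767  0.1131] rpy [ 3.142e+00 -1.000e-03  3.136e+00] open 0.0337 gf 17.0 F [ 0.8  0.3 -0.3]
move cm [-0.05  0.12  4.31] rot [ 0.    -0.001 -0.004]
side o [283. 160.] 39 [ 0.6141 -0.0551  0.1068] [ 0.595 -0.064  0.092] [ 0.625 -0.052  0.115]
```

Request:
servo_tool(
  series=[
    [0,0.1,0.8,0,0,0,-0.4],
    [0,0.1,1.8,0,0,0,-0.4],
    [0,0.1,2.8,0,0,0,-0.4],
    [0,0.1,3.8,0,0,0,-0.4],
    [0,0.1,4.5,0,0,0,-0.4],
  ],
)

```text
time_s: 11.0
position: [0.5058, -0.0736, 0.2303]
orientation: [3.141, -0.002, -3.141]
wrist_force: [-0.9, 1.7, -0.2]
opening: 0.0335
grasp_force: 17.0
```

Request:
servo_tool(
  series=[
    [0,0,0.7,0,0,0,-0.4],
    [0,0,1.4,0,0,0,-0.4],
    [0,0,1.9,0,0,0,-0.4],
    [0,0,2.2,0,0,0,-0.4],
    [0,0,2.2,0,0,0,-0.4],
  ],
)

```text
time_s: 11.5
position: [0.506, -0.0742, 0.2094]
orientation: [3.141, -0.0, 3.141]
wrist_force: [-0.2, 0.3, -1.1]
opening: 0.0341
grasp_force: 17.0
```

```bash
python3 mv.py .5065 -.0755 .0427 3.14
```

```text
t 11.5 grasp [ 0.506  -0.0742  0.0464] rpy [ 3.141 -0.     3.141] open 0.0341 gf 17.0 F [-0.2  0.3 -1.1]
move cm [-0.05 -0.13  0.37] rot [ 0.    -0.     0.001]
```

Request:
servo_tool(
  series=[
    [0,-0.1,0.1,0,0,0,-0.4],
    [0,-0.1,0.2,0,0,0,-0.4],
    [0,-0.1,0.25,0,0,0,-0.4],
    [0,-0.1,0.3,0,0,0,-0.4],
    [0,-0.1,0.3,0,0,0,-0.4],
  ],
)

```text
time_s: 12.0
position: [0.5061, -0.0751, 0.2067]
orientation: [-3.142, 0.0, 3.141]
wrist_force: [-0.2, 0.5, -1.5]
opening: 0.0339
grasp_force: 17.0
```

```bash
python3 mv.py .5065 -.0755 .0427 3.14
```

```text
t 12.0 grasp [ 0.5061 -0.0752  0.0437] rpy [-3.142  0.     3.141] open 0.0339 gf 17.0 F [-0.2  0.5 -1.5]
move cm [-0.04 -0.04  0.1 ] rot [-0.     0.     0.001]
```

Request:
servo_tool(
  series=[
    [0,0,0.1,0,0,0,-0.4],
    [0,0,0.1,0,0,0,-0.2],
    [0,0,0.1,0,0,0,-0.15],
    [0,0,0.1,0,0,0,-0.1],
    [0,0,0.1,0,0,0,-0.05],
  ],
)

```text
time_s: 12.5
position: [0.5061, -0.0752, 0.2057]
orientation: [-3.142, 0.0, 3.141]
wrist_force: [0.3, 0.1, -1.3]
opening: 0.0416
grasp_force: 5.2
```

Request:
servo_tool(
  series=[
    [0,0,0,0,0,0,-0.02],
    [0,0,0,0,0,0,-0.02],
    [0,0,0,0,0,0,-0.02],
    [0,0,0,0,0,0,-0.02],
    [0,0,0,0,0,0,-0.02],
  ],
)

```text
time_s: 13.0
position: [0.5061, -0.0752, 0.2057]
orientation: [-3.142, 0.0, 3.141]
wrist_force: [-0.2, -0.2, -0.8]
opening: 0.0428
grasp_force: 4.7
```

```bash
python3 mv.py .5065 -.0755 .14 3.14;python3 - <<'E'
from h import *
from station import imaging
c=imaging.read_camera("side");cv2.imwrite("pics/s4.png",cv2.resize(c["img"][110:230,210:370],None,fx=5,fy=5,interpolation=2))
E
```

```text
t 13.0 grasp [ 0.5061 -0.0752  0.0427] rpy [-3.142  0.     3.141] open 0.0428 gf 4.7 F [-0.2 -0.2 -0.8]
move cm [-0.04 -0.03 -9.73] rot [-0.     0.     0.001]
```

View pics/s4.png

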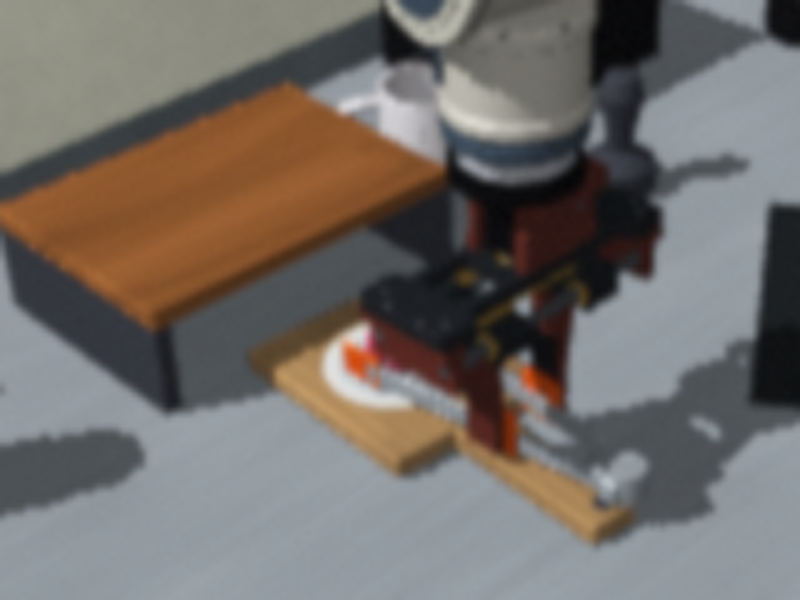

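Request:
servo_tool(
  series=[
    [0,0,-0.5,0,0,0,-0.02],
    [0,0,-1.5,0,0,0,-0.02],
    [0,0,-2.8,0,0,0,-0.02],
    [0,0,-4.2,0,0,0,-0.02],
    [0,0,-5.5,0,0,0,-0.02],
  ],
)

```text
time_s: 13.55
position: [0.5063, -0.0752, 0.2624]
orientation: [-3.141, 0.001, 3.141]
wrist_force: [-0.2, 0.6, -1.2]
opening: 0.0431
grasp_force: 4.7
```

Request:
servo_tool(
  series=[
    [0,0,-1.3,0,0,0,-0.02],
    [0,0,-2.6,0,0,0,-0.02],
    [0,0,-3.8,0,0,0,-0.02],
    [0,0,-4.8,0,0,0,-0.02],
    [0,0,-5,0,0,0,-0.02],
  ],
)

```text
time_s: 14.05
position: [0.5064, -0.0752, 0.312]
orientation: [-3.141, 0.002, 3.141]
wrist_force: [0.2, 0.1, -1.1]
opening: 0.0434
grasp_force: 4.7
```

Request:
servo_tool(
  series=[
    [0.4,-1.9,0,0,0,0.095,-0.03],
    [0.8,-3.7,0,0,0,0.19,-0.03],
    [1.1,-5.6,0,0,0,0.285,-0.03],
    [1.5,-7.5,0,0,0,0.38,-0.03],
    [1.9,-9.4,0,0,0,0.474,-0.03],
  ],
)

```text
time_s: 14.55
position: [0.4867, -0.1698, 0.3103]
orientation: [-3.141, -0.001, 2.663]
wrist_force: [0.2, 0.1, -0.6]
opening: 0.0426
grasp_force: 4.9
```

Request:
servo_tool(
  series=[
    [-0.5,-1.9,0,0,0,0.095,-0.03],
    [-1,-3.7,0,0,0,0.19,-0.03],
    [-1.6,-5.6,0,0,0,0.285,-0.03],
    [-2.1,-7.4,0,0,0,0.38,-0.03],
    [-2.6,-9.2,0,0,0,0.474,-0.03],
  ],
)

```text
time_s: 15.05
position: [0.4677, -0.2635, 0.3102]
orientation: [-3.141, -0.001, 2.189]
wrist_force: [0.4, -0.3, -1.5]
opening: 0.0429
grasp_force: 4.9
```

Request:
servo_tool(
  series=[
    [-1.3,-1.4,0,0,0,0.095,-0.03],
    [-2.6,-2.8,0,0,0,0.19,-0.03],
    [-3.9,-4.2,0,0,0,0.285,-0.03],
    [-5.2,-5.6,0,0,0,0.38,-0.03],
    [-6.5,-7,0,0,0,0.474,-0.03],
  ],
)

```text
time_s: 15.55
position: [0.4487, -0.3571, 0.3101]
orientation: [-3.141, -0.001, 1.715]
wrist_force: [-0.0, 0.9, -1.5]
opening: 0.0431
grasp_force: 4.9
```

```bash
python3 mv.py .4492 -.3554 .0255 1.719;cat > look.py <<'E'
from h import *
from station import imaging
c=imaging.read_camera("top");np.savez("/tmp/topL.npz",**c);H=hsv(c);W=world(c);h,s,v=[H[...,i].astype(int) for i in range(3)]
def st(n,m,hh):
    if m.sum()<5: print(n,"none");return
    p=pts(c,m,hh);w=W[m&(c["range_z"]>0)]
    print(n,m.sum(),"ray",p[:,:2].mean(0).round(4),"depth",np.median(w,0).round(4),"rect",rect(p))
near=lambda x,y,r:np.hypot(W[...,0]-x,W[...,1]-y)<r
st("pink",((h>155)|(h<4))&(s>110)&(v>70)&near(.64,-.077,.1)&(W[...,2]>.02),.04)
wood=(h>5)&(h<25)&(s>60)&(v>60)&(W[...,2]<.03)&near(.58,-.07,.18)
st("blade",wood&(W[...,0]>.545),.016);st("handle",wood&(W[...,0]<.525),.016)
st("green",(h>30)&(h<60)&(s>120)&(v>60)&near(.435,.358,.04),.036)
org=((h<14)|(h>172))&(s>120)&(v>70)&near(.455,-.4,.1)&(W[...,2]<.09)
n,l,S,C=cv2.connectedComponentsWithStats(org.astype(np.uint8))
for i in range(1,n):
    if S[i,4]>5: st(f"org{C[i].round(1)}",l==i,.03)
E
python3 look.py
```

```text
t 15.55 grasp [ 0.4485 -0.357   0.1471] rpy [-3.141e+00 -1.000e-03  1.715e+00] open 0.0431 gf 4.9 F [-0.   0.9 -1.5]
move cm [ 0.15  0.09 12.16] rot [-0.001 -0.001 -0.004]
pink 85 ray [ 0.6098 -0.075 ] depth [ 0.6102 -0.076   0.04  ] rect [ 6.093e+02 -7.600e+01  2.770e+01  3.020e+01  4.000e-01]
blade 1045 ray [ 0.6172 -0.0753] depth [ 0.6234 -0.0738  0.0172] rect [614.3 -76.2 119.2 142.9  85.9]
handle 381 ray [ 0.4716 -0.066 ] depth [ 0.4708 -0.0654  0.0173] rect [470.8 -66.   33.3 108.5  85.9]
green 68 ray [0.4352 0.3585] depth [0.4349 0.3582 0.0362] rect [436.4 359.8  26.9  27.2   0.5]
```

Request:
servo_tool(
  series=[
    [0.1,0.1,1.5,0,0,0,-0.03],
    [0.1,0.1,3,0,0,0,-0.03],
    [0.1,0.1,5,0,0,0,-0.03],
    [0.1,0.1,7,0,0,0,-0.03],
    [0.1,0.1,9,0,0,0,-0.03],
  ],
)

```text
time_s: 16.1
position: [0.4496, -0.3538, 0.2183]
orientation: [-3.14, -0.002, 1.721]
wrist_force: [0.1, 0.1, -0.5]
opening: 0.0427
grasp_force: 4.9
```

Request:
servo_tool(
  series=[
    [0,0,1,0,0,0,-0.03],
    [0,0,2,0,0,0,-0.03],
    [0,0,2.6,0,0,0,-0.03],
    [0,0,2.9,0,0,0,-0.03],
    [0,0,2.9,0,0,0,-0.03],
  ],
)

```text
time_s: 16.6
position: [0.45, -0.3553, 0.1916]
orientation: [3.142, 0.0, 1.719]
wrist_force: [-0.4, 0.0, -1.3]
opening: 0.0423
grasp_force: 4.9
```

```bash
python3 mv.py .4492 -.3554 .0255 1.719
```

```text
t 16.6 grasp [ 0.45   -0.3553  0.0286] rpy [3.142 0.    1.719] open 0.0423 gf 4.9 F [-0.4  0.  -1.3]
move cm [ 0.   -0.08  0.31] rot [0. 0. 0.]
```

Request:
servo_tool(
  series=[
    [0,0,0.1,0,0,0,-0.03],
    [0,0,0.2,0,0,0,-0.03],
    [0,0,0.3,0,0,0,-0.03],
    [0,0,0.3,0,0,0,0],
    [0,0,0.3,0,0,0,0.1],
  ],
)

```text
time_s: 17.1
position: [0.4499, -0.3554, 0.1888]
orientation: [3.141, 0.0, 1.719]
wrist_force: [0.5, -0.3, -1.2]
opening: 0.0473
grasp_force: 3.5
```

Request:
servo_tool(
  series=[
    [0,0,0,0,0,0,0.2],
    [0,0,0,0,0,0,0.4],
    [0,0,0,0,0,0,0.6],
    [0,0,0,0,0,0,0.8],
    [0,0,0,0,0,0,0.8],
  ],
)

```text
time_s: 17.6
position: [0.4499, -0.3553, 0.1887]
orientation: [3.142, -0.0, 1.719]
wrist_force: [-0.3, 0.7, 0.2]
opening: 0.0781
grasp_force: 0.0
```

Request:
servo_tool(
  series=[
    [0,0,-1,0,0,0,0.8],
    [0,0,-3,0,0,0,0.8],
    [0,0,-6,0,0,0,0.8],
    [0,0,-10,0,0,0,0.8],
    [0,0,-13,0,0,0,0.8],
  ],
)

```text
time_s: 18.1
position: [0.45, -0.3554, 0.3214]
orientation: [3.14, 0.001, 1.719]
wrist_force: [1.0, -0.3, 0.3]
opening: 0.0788
grasp_force: 0.0
```

```bash
python3 mv.py .461 -.0655 .15 3.075
```

```text
t 18.1 grasp [ 0.4502 -0.3556  0.1584] rpy [3.140e+00 1.000e-03 1.719e+00] open 0.0788 gf 0.0 F [ 1.  -0.3  0.3]
move cm [28.51  5.36  0.81] rot [ 0.     0.002 -1.356]
```

Request:
servo_tool(
  series=[
    [1.9,0.3,0,0,0,-0.09,0.8],
    [3.8,0.6,0,0,0,-0.18,0.8],
    [5.7,0.9,0,0,0,-0.27,0.8],
    [7.7,1.2,0,0,0,-0.36,0.8],
    [9.6,1.5,0,0,0,-0.452,0.8],
  ],
)

```text
time_s: 18.6
position: [0.4504, -0.2573, 0.3194]
orientation: [3.141, 0.001, 2.174]
wrist_force: [-0.1, -0.3, 0.7]
opening: 0.079
grasp_force: 0.0
```

Request:
servo_tool(
  series=[
    [1.6,1.1,0,0,0,-0.09,0.6],
    [3.2,2.2,0,0,0,-0.18,0.5],
    [4.8,3.3,0,0,0,-0.27,0.5],
    [6.4,4.5,0,0,0,-0.36,0.5],
    [8,5.6,0,0,0,-0.452,0.5],
  ],
)

```text
time_s: 19.1
position: [0.4516, -0.1597, 0.3194]
orientation: [3.141, 0.001, 2.626]
wrist_force: [0.7, -0.8, 0.6]
opening: 0.0661
grasp_force: 0.0
```

Request:
servo_tool(
  series=[
    [0.9,1.7,0,0,0,-0.09,0.5],
    [1.9,3.4,0,0,0,-0.18,0.5],
    [2.8,5.1,0,0,0,-0.27,0.5],
    [3.8,6.8,0,0,0,-0.36,0.5],
    [4.7,8.5,0,0,0,-0.452,0.5],
  ],
)

```text
time_s: 19.6
position: [0.4528, -0.0626, 0.3194]
orientation: [-3.142, 0.001, 3.079]
wrist_force: [0.4, -0.3, -0.4]
opening: 0.0661
grasp_force: 0.0
```

```bash
python3 mv.py .452 -.0647 .023 3.073; python3 look.py
python3 - <<'E'
import cv2,numpy as np
c=np.load("/tmp/topL.npz");cv2.imwrite("pics/t5.png",c["img"][60:270,160:500])
E
```

```text
t 19.6 grasp [ 0.4529 -0.0626  0.1564] rpy [-3.142e+00  1.000e-03  3.079e+00] open 0.0661 gf 0.0 F [ 0.4 -0.3 -0.4]
move cm [ 0.08 -0.22 13.34] rot [-0.     0.001  0.006]
pink 84 ray [ 0.6098 -0.0748] depth [ 0.61   -0.0759  0.04  ] rect [ 6.093e+02 -7.450e+01  2.780e+01  2.720e+01  4.000e-01]
blade 646 ray [ 0.6506 -0.0805] depth [ 0.6577 -0.0827  0.0172] rect [634.1 -77.8 119.5 102.8  85.7]
handle none
green 66 ray [0.4349 0.3586] depth [0.4347 0.3578 0.0363] rect [436.4 359.8  26.9  27.2   0.5]
org[464.4 197.7] 16 ray [ 0.4975 -0.4493] depth [ 0.4986 -0.4523  0.0242] rect [ 498.  -449.5    5.1   28.6   14.5]
org[431.3 206.2] 21 ray [ 0.4709 -0.3496] depth [ 0.4714 -0.3506  0.0297] rect [ 470.9 -349.     5.8   30.6   14.5]
org[434.1 220.6] 21 ray [ 0.428 -0.357] depth [ 0.4267 -0.3607  0.029 ] rect [ 427.9 -355.     5.4   33.2    5.7]
org[468.  220.2] 12 ray [ 0.4301 -0.4574] depth [ 0.4308 -0.457   0.0261] rect [ 429.1 -458.9    3.    26.7    0.5]
```

View pics/t5.png

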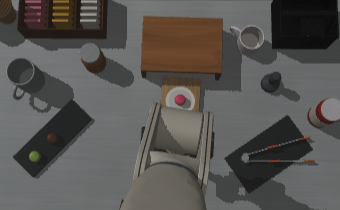

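The tongs lie flat on the mat and pink is centred on the doily (crop 180,100). Next I'll descend on the handle.

Request:
servo_tool(
  series=[
    [0.1,-0.2,2,0,0,0,0.5],
    [0.1,-0.2,4,0,0,0,0.5],
    [0.1,-0.2,6,0,0,0,0.5],
    [0.1,-0.2,8,0,0,0,0.5],
    [0.1,-0.2,9.5,0,0,0,0.5],
  ],
)

```text
time_s: 20.15
position: [0.4518, -0.0657, 0.2232]
orientation: [-3.142, -0.0, 3.073]
wrist_force: [0.7, 0.1, 0.8]
opening: 0.0658
grasp_force: 0.0
```

Request:
servo_tool(
  series=[
    [0,0,1,0,0,0,0.5],
    [0,0,2,0,0,0,0.5],
    [0,0,3,0,0,0,0.5],
    [0,0,3.6,0,0,0,0.5],
    [0,0,3.8,0,0,0,0.5],
  ],
)

```text
time_s: 20.65
position: [0.4518, -0.0653, 0.1852]
orientation: [3.142, -0.001, 3.075]
wrist_force: [0.2, 0.8, 0.1]
opening: 0.0659
grasp_force: 0.0
```

Request:
servo_tool(
  series=[
    [0,0,0,0,0,0,0.3],
    [0,0,0,0,0,0,0.1],
    [0,0,0,0,0,0,-0.1],
    [0,0,0,0,0,0,-0.2],
    [0,0,0,0,0,0,-0.3],
  ],
  squeeze=15,
)

```text
time_s: 21.15
position: [0.4519, -0.0653, 0.186]
orientation: [3.142, 0.0, 3.075]
wrist_force: [-0.4, 1.3, 3.1]
opening: 0.0339
grasp_force: 15.0
```

```bash
python3 mv.py .452 -.0647 .023 3.073
```

```text
t 21.15 grasp [ 0.452  -0.0653  0.023 ] rpy [3.142 0.    3.075] open 0.0339 gf 15.0 F [-0.4  1.3  3.1]
move cm [-0.    0.06 -0.  ] rot [0.    0.    0.002]
```

Request:
servo_tool(
  series=[
    [-0.3,0,0,0,0,0,-0.3],
    [-0.8,0,0,0,0,-0.01,-0.3],
    [-1.5,0,0,0,0,-0.02,-0.3],
    [-2.2,0.1,0,0,0,-0.03,-0.3],
    [-2.9,0.1,0,0,0,-0.04,-0.3],
  ],
)

```text
time_s: 21.65
position: [0.4794, -0.0661, 0.1854]
orientation: [3.141, -0.004, 3.115]
wrist_force: [-2.9, -0.7, -1.9]
opening: 0.034
grasp_force: 15.0
```

```bash
python3 mv.py .452 -.0647 .023 3.113
```

```text
t 21.65 grasp [ 0.4787 -0.066   0.0224] rpy [ 3.141 -0.004  3.115] open 0.034 gf 15.0 F [-2.9 -0.7 -1.9]
move cm [ 2.74  0.07 -0.04] rot [ 0.001 -0.004  0.002]
```

Request:
servo_tool(
  series=[
    [-0.7,0,0,0,0,0,-0.3],
    [-1.4,0,0,0,0,0,-0.3],
    [-2.1,0,0,0,0,0,-0.3],
    [-2.8,0,0,0,0,0,-0.3],
    [-3.5,0,0,0,0,0,-0.3],
  ],
)

```text
time_s: 22.15
position: [0.5166, -0.0672, 0.1856]
orientation: [-3.142, 0.0, 3.115]
wrist_force: [-1.2, -0.2, -2.6]
opening: 0.0337
grasp_force: 15.0
```

Request:
servo_tool(
  series=[
    [-0.7,0,0,0,0,0,-0.3],
    [-1.4,0,0,0,0,0,-0.3],
    [-2,0,0,0,0,0,-0.3],
    [-2.5,0,0,0,0,0,-0.3],
    [-2.9,0,0,0,0,0,-0.3],
  ],
)

```text
time_s: 22.65
position: [0.5453, -0.068, 0.1857]
orientation: [3.142, 0.0, 3.115]
wrist_force: [-1.3, -0.3, -3.0]
opening: 0.0337
grasp_force: 15.0
```

```bash
python3 mv.py .452 -.0647 .023 3.113; python3 look.py
```

```text
t 22.65 grasp [ 0.5453 -0.068   0.0227] rpy [3.142 0.    3.115] open 0.0337 gf 15.0 F [-1.3 -0.3 -3. ]
move cm [ 9.33  0.08 -0.03] rot [0.    0.    0.002]
pink 11 ray [ 0.69   -0.0718] depth [ 0.6894 -0.0725  0.0386] rect [ 6.901e+02 -7.110e+01  3.100e+00  1.520e+01  4.000e-01]
blade 83 ray [ 0.6844 -0.0906] depth [ 0.685  -0.1166  0.0176] rect [683.1 -72.9 118.1  28.9  88.6]
handle none
green none
org[464.4 197.7] 16 ray [ 0.4975 -0.4493] depth [ 0.4986 -0.4525  0.0246] rect [ 498.  -449.5    5.1   28.6   14.5]
org[431.4 206.2] 20 ray [ 0.4711 -0.3501] depth [ 0.4712 -0.3511  0.0329] rect [ 470.7 -349.     5.3   30.6   11.8]
org[434.8 220.7] 13 ray [ 0.4277 -0.3591] depth [ 0.4264 -0.3591  0.0345] rect [ 428.2 -358.1    3.    26.8    0.5]
org[468.  220.2] 12 ray [ 0.4301 -0.4574] depth [ 0.4308 -0.4567  0.0289] rect [ 429.1 -458.9    3.    26.7    0.5]
```

Request:
servo_tool(
  series=[
    [-0.3,0,0,0,0,0,-0.3],
    [-0.6,0,0,0,0,0,-0.3],
    [-0.9,0,0,0,0,0,-0.3],
    [-1.2,0,0,0,0,0,-0.3],
    [-1.5,0,0,0,0,0,-0.3],
  ],
)

```text
time_s: 23.2
position: [0.56, -0.0684, 0.1857]
orientation: [3.142, -0.0, 3.115]
wrist_force: [-1.4, 0.1, -1.7]
opening: 0.0337
grasp_force: 15.0
```

Request:
servo_tool(
  series=[
    [-0.2,0,0,0,0,0,-0.3],
    [-0.4,0,0,0,0,0,-0.3],
    [-0.6,0,0,0,0,0,-0.3],
    [-0.8,0,0,0,0,0,-0.3],
    [-1,0,0,0,0,0,-0.3],
  ],
)

```text
time_s: 23.7
position: [0.5699, -0.0687, 0.1857]
orientation: [3.142, -0.0, 3.115]
wrist_force: [-1.2, -0.1, -2.6]
opening: 0.0341
grasp_force: 15.0
```

Request:
servo_tool(
  series=[
    [-0.2,0,0,0,0,0,-0.3],
    [-0.4,0,0,0,0,0,-0.3],
    [-0.6,0,0,0,0,0,-0.3],
    [-0.8,0,0,0,0,0,-0.3],
    [-0.8,0,0,0,0,0,-0.3],
  ],
)

```text
time_s: 24.2
position: [0.5772, -0.0689, 0.1855]
orientation: [3.141, -0.002, 3.115]
wrist_force: [-3.6, -0.3, 0.3]
opening: 0.0342
grasp_force: 15.0
```

Request:
servo_tool(
  series=[
    [-0.1,0,0,0,0,0,-0.3],
    [-0.2,0,0,0,0,0,-0.3],
    [-0.2,0,0,0,0,0,-0.3],
    [-0.2,0,0,0,0,0,-0.3],
    [-0.2,0,0,0,0,0,-0.3],
  ],
)

```text
time_s: 24.7
position: [0.5779, -0.0689, 0.1854]
orientation: [3.141, -0.006, 3.115]
wrist_force: [-9.5, -1.3, 5.6]
opening: 0.0338
grasp_force: 15.0
```

Request:
servo_tool(
  series=[
    [-0.1,0,0,0,0,0,-0.3],
    [-0.2,0,0,0,0,0,-0.3],
    [-0.2,0,0,0,0,0,-0.3],
    [-0.2,0,0,0,0,0,-0.3],
    [-0.2,0,0,0,0,0,-0.3],
  ],
)

```text
time_s: 25.2
position: [0.5788, -0.069, 0.1854]
orientation: [3.141, -0.009, 3.115]
wrist_force: [-14.8, -1.7, 10.9]
opening: 0.0339
grasp_force: 15.0
```

The stop is felt: the push force rises from about 1.3 N to 14.8 N while the TCP barely advances. I'll relax and release.

Request:
servo_tool(
  series=[
    [0.2,0,0,0,0,0,-0.3],
    [0.4,0,0,0,0,0,-0.3],
    [0.4,0,0,0,0,0,-0.3],
    [0.4,0,0,0,0,0,-0.1],
    [0.4,0,0,0,0,0,0.1],
  ],
)

```text
time_s: 25.7
position: [0.5789, -0.0689, 0.1862]
orientation: [-3.141, 0.003, 3.115]
wrist_force: [-0.7, 0.0, 0.0]
opening: 0.0443
grasp_force: 0.0
```

Request:
servo_tool(
  series=[
    [0,0,0,0,0,0,0.3],
    [0,0,0,0,0,0,0.5],
    [0,0,0,0,0,0,0.5],
    [0,0,0,0,0,0,0.5],
    [0,0,0,0,0,0,0.5],
  ],
)

```text
time_s: 26.2
position: [0.5779, -0.0689, 0.1857]
orientation: [3.142, 0.0, 3.115]
wrist_force: [-0.4, 0.0, -0.2]
opening: 0.0659
grasp_force: 0.0
```

Request:
servo_tool(
  series=[
    [0.5,0,-1,0,0,0,0.5],
    [1,0,-3,0,0,0,0.5],
    [3,0,-6,0,0,0,0.5],
    [6,0,-9,0,0,0,0.5],
    [10,0,-12,0,0,0,0.5],
  ],
)

```text
time_s: 26.7
position: [0.4774, -0.0662, 0.3072]
orientation: [-3.141, 0.002, 3.115]
wrist_force: [-0.1, -0.4, 0.6]
opening: 0.0657
grasp_force: 0.0
```

Request:
servo_tool(
  series=[
    [2,4,-2,0,0,0,0.5],
    [4,8,-4,0,0,0,0.5],
    [6,12,-6,0,0,0,0.5],
    [8,16,-8,0,0,0,0.5],
    [8,20,-8,0,0,0,0.5],
  ],
)

```text
time_s: 27.2
position: [0.401, 0.137, 0.3884]
orientation: [3.14, 0.003, 3.115]
wrist_force: [1.3, 0.6, -0.2]
opening: 0.0657
grasp_force: 0.0
```

Run:
```python
from h import *
from station import imaging,get_state
s=get_state();print(np.round(s["position"],3),np.round(s["wrist_force"],1),s["time_s"])
c=imaging.read_camera("side");cv2.imwrite("pics/s6.png",cv2.resize(c["img"][110:230,200:420],None,fx=3.6,fy=3.6,interpolation=2)[:,:800])
c=imaging.read_camera("top");H=hsv(c);W=world(c)
m=(H[...,0]>5)&(H[...,0]<25)&(H[...,1]>60)&(W[...,2]<.03)&(np.hypot(W[...,0]-.6,W[...,1]+.07)<.12)
for n,q in dict(hand=m&(W[...,0]<.655),all=m).items(): print(n,q.sum(),rect(pts(c,q,.016)))
```

```text
[0.401 0.137 0.388] [ 1.3  0.6 -0.2] 27.2
hand 393 [597.8 -69.7  33.2 113.9  88.2]
all 861 [620.  -73.  117.9 157.4  89.9]
```

View pics/s6.png

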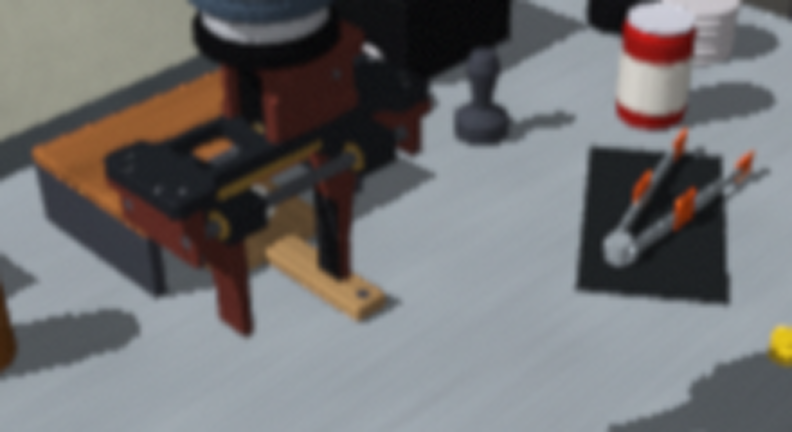

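The board handle is square and under the shelf, and the tongs are flat on the mat. The gripper hides the macaron, so I'll move it aside to check.

Request:
servo_tool(
  series=[
    [0,-4,-1,0,0,0,0.5],
    [0,-8,-2,0,0,0,0.5],
    [0,-12,-3,0,0,0,0.5],
    [0,-16,-4,0,0,0,0.5],
    [0,-20,-5,0,0,0,0.5],
  ],
)

```text
time_s: 27.8
position: [0.3967, -0.0661, 0.4362]
orientation: [-3.141, -0.0, 3.115]
wrist_force: [1.2, 0.8, 0.8]
opening: 0.066
grasp_force: 0.0
```

Request:
servo_tool(
  series=[
    [0,-4,0,0,0,0,0.5],
    [0,-8,0,0,0,0,0.5],
    [0,-12,0,0,0,0,0.5],
    [0,-16,0,0,0,0,0.5],
    [0,-16,0,0,0,0,0.5],
  ],
)

```text
time_s: 28.3
position: [0.3927, -0.2279, 0.4359]
orientation: [-3.14, 0.0, 3.11]
wrist_force: [0.8, 0.2, 0.5]
opening: 0.0656
grasp_force: 0.0
```

Run:
```python
from h import *
from station import imaging
c=imaging.read_camera("side");H=hsv(c);W=world(c);h,s,v=[H[...,i].astype(int) for i in range(3)]
m=((h>150)|(h<5))&(s>90)&(v>30)&(np.hypot(W[...,0]-.73,W[...,1]+.075)<.08)&(W[...,2]<.06)
if m.sum(): print(m.sum(),np.median(W[m],0).round(4),W[m].min(0).round(3),W[m].max(0).round(3))
cv2.imwrite("pics/s7.png",cv2.resize(c["img"][120:220,200:360],None,fx=5,fy=5,interpolation=2))
```

```text
25 [ 0.7231 -0.0651  0.0282] [ 0.719 -0.078  0.022] [ 0.733 -0.054  0.035]
```

View pics/s7.png

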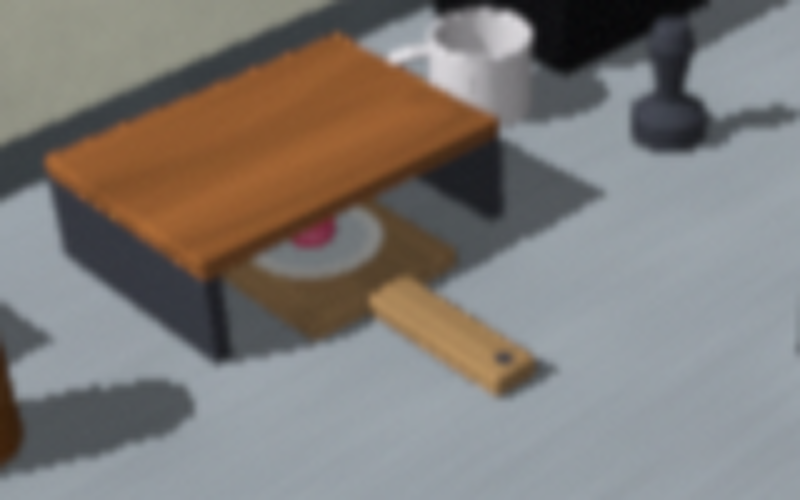

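The macaron (crop 315,230) stands in the middle of the doily under the shelf, so I'm handing the job in.

```bash
python3 -c "from station import hand_in;print(hand_in())"
```

```text
the job is handed in; nothing more can be done
None
```

I handed the job in at about 28 s of the 72 s allowed; `hand_in` returned no verdict, but the last pictures show the pink macaron on the doily, the tongs flat on their mat, and the board square under the shelf where I felt the stop (push force rose from 1.3 to about 15 N).

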